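# Find and unpack the loaded gauge case

### The arm

A 6-joint arm with a two-finger parallel gripper is mounted at the origin on a cart in front of the work surface, level with it; the furniture and walls round the work are solid. World frame = base frame: x ahead of the robot, y to its left, z up, the work surface at z = 0. Lengths are in m, angles in rad, forces in N, time in s.
With the tool pointing down it reaches from about 0.375 to 0.9 m from the base axis. Payload 3.1 kg.
Tool frame: the origin (TCP) lies midway between the tips of the shut fingers; the grasp point (between the pads) lies 19 mm behind it (manip.hold_point_z is the distance from the TCP to the grasp point, in m); x points along the fingers, y is the direction in which the jaws open and shut, and the axes are right-handed (so a half turn about x gives the same grasp; the last joint's range is limited). The gripper opens to 85 mm and grips with 20 to 120 N. Pads are 22 mm wide; open, the fingers measure 114 mm over their backs; the gripper's body (76 mm by 85 mm) begins 54 mm behind the grasp point. The pads swing forward as they close: fully open they stand 13 mm farther back than shut.
Start: joints at [-1.371, 0.527, 1.433, -0, 1.181, -0.178], TCP at [0.231, -0.581, 0.231] pointing down, gripper open.
Joint ranges: [-3.08, 3.08], [-0.75, 2.2], [0.22, 2.44], [-1.43, 4.57], [0, 2.65], [-2.85, 2.85]. Speed limits (rad/s): [2.79, 2.79, 3.14, 3.14, 3.14, 3.14].

### API

Orientations are given as a unit quaternion [x, y, z, w].
In Python, from station import manip, snapshot gives the robot as it stands.
- The arm moves only by the tool play_rows, never from a script. Its argument "series" is a list of rows, each a list of 4 numbers: the shift along the tool's x, y, z in m, then the turn about the tool's x in degrees. In form: [[tx, ty, tz, spin], ...]. A call has 1 to 20 rows; each row is the pose to reach, as a shift and turn from the pose measured when the call began, along the tool's axes at that moment; what a row does not reach only later rows make up. A row lasts 1/10 s, in which the tool goes at most 50 mm and 8.59 degrees, less where a joint would pass 70% of its speed; a pose out of reach is approached as far as the arm can. A call with a gripper value outside its range is refused whole. "claw" is the opening in per cent of the stroke, from 0 (shut) to 100 (fully open), set as the call begins (left out, the last holds). The fingers move at their own pace and stop on an object; "force" is the grip in N (left out, the last holds). Time passes only in rows, so rows that repeat a pose let the fingers close. It gives the time, the measured TCP pose, the force and the opening at its end, in the units of the state.
- manip.sense(): the state, without advancing time (a new reading comes with each control period).
- snapshot(name): name is "scene" or "top" or "wrist"; returns a dict with "image" (420x560x3 uint8, blue, green, red), "depth" (420x560 float32, m along the optical axis (not along the pixel's ray), 0 where there is no reading), "fov_y" (degrees; the focal length in pixels is half the picture's height over the tangent of half this angle, whatever the lens; pixels are square), "cx", "cy" (the principal point, pixels), "dist" ([k1, k2, p1, p2, k3] as OpenCV has them; the pictures are not rectified), "R" (3x3) and "t" (3): a world point X has camera coordinates R X + t. Camera axes: x right, y down, z forward; pixel columns grow to the right and rows downward; lengths in m; the calibration is good to about 2 mm. A picture is of the moment at which its call begins.
- manip.sign_off(): hands the job in, once; it reports no verdict.
The state is a dict: "t": time; "q": joint angles; "qd": joint speeds; "tau": joint torques, N m; "tcp_pos": TCP position; "tool_rot": TCP orientation; "force": force on the tool from outside, world axes, zero at the start; "ft_torque": the same for the moment, N m; "finger_gap": opening from 0.0 (shut) to 1.0 (fully open).
Only numpy, scipy, OpenCV 4.12 (cv2) and the standard library are available. Lean on these libraries where they do the work, as an engineer would, in place of code of your own. Each camera call takes 0.05 s, during which the arm holds its last target.

### The job

One of the three capped gauge cases packed tightly in the plywood crate holds a steel gauge and is several times as heavy as the two empty ones: feel for it by lifting each case a little by its cap, then take the heavy one out of the crate and stand it upright in the middle of the steel inspection plate, setting it down gently without dropping it. The empty cases and the cartons must end up standing on the crate's floor as before; leave the things round about where they are.

Things in the scene. Friction and masses are not known exactly. Their poses are not given: they have to be found in the camera images.
- crate: fixed open plywood crate, 140 mm square, 60 mm high, walls and floor 6 mm. Origin: centre of underside; x, y along its sides. 3 x 3 places, 42.3 mm apart, the middle one at the origin. The three capped cases fill the middle row (x = 0, along y), flat cartons the rows before (-x) and behind (+x); all stand on its floor, with only about 1.2 mm of play in all each way
- case_1_center (a point): one of three alike grey gauge cases, in random order: upright box 42 x 42 x 80 mm, on it a fixed round black cap 24 mm across, 80 to 110 mm above the underside. This point: case centre, 55 mm above the underside; z up, x and y along its sides. One case, with a steel gauge inside, weighs about 0.42 kg, the two empty ones about 0.09 kg each (all +-15 %)
- case_2_center (a point): one of three alike grey gauge cases, in random order: upright box 42 x 42 x 80 mm, on it a fixed round black cap 24 mm across, 80 to 110 mm above the underside. This point: case centre, 55 mm above the underside; z up, x and y along its sides. One case, with a steel gauge inside, weighs about 0.42 kg, the two empty ones about 0.09 kg each (all +-15 %)
- case_3_center (a point): one of three alike grey gauge cases, in random order: upright box 42 x 42 x 80 mm, on it a fixed round black cap 24 mm across, 80 to 110 mm above the underside. This point: case centre, 55 mm above the underside; z up, x and y along its sides. One case, with a steel gauge inside, weighs about 0.42 kg, the two empty ones about 0.09 kg each (all +-15 %)
- carton_1_center (a point): centre (37 mm above the underside) of a cardboard carton, 42 x 42 x 74 mm, about 0.12 kg, flat top, packed round the cases
- carton_2_center (a point): centre (37 mm above the underside) of a cardboard carton, 42 x 42 x 74 mm, about 0.12 kg, flat top, packed round the cases
- carton_3_center (a point): centre (37 mm above the underside) of a cardboard carton, 42 x 42 x 74 mm, about 0.12 kg, flat top, packed round the cases
- carton_4_center (a point): centre (37 mm above the underside) of a cardboard carton, 42 x 42 x 74 mm, about 0.12 kg, flat top, packed round the cases
- carton_5_center (a point): centre (37 mm above the underside) of a cardboard carton, 42 x 42 x 74 mm, about 0.12 kg, flat top, packed round the cases
- carton_6_center (a point): centre (37 mm above the underside) of a cardboard carton, 42 x 42 x 74 mm, about 0.12 kg, flat top, packed round the cases
- plate: dark steel inspection plate, 100 x 100 mm, fixed to the table. Origin: centre of its underside, on the table; its top is 12 mm above; z up, x and y along its sides
- tape_roll_0_center (a point): bystander, loose: centre of the blue roll of tape lying flat, 71 mm across, 23 mm high
- oil_bottle_center (a point): bystander, loose: centre of the oil bottle, 41 mm across, 125 mm high
- white_cup_center (a point): bystander, loose: centre of the milky plastic cup, 67 mm across, 52 mm high
- sample_jar_center (a point): bystander, loose: centre of the small clear jar, 35 mm across, 48 mm high

How it is judged:
By the outcome, as a careful person would: the job done as asked, in the order asked, and still so for the second after the job is handed in, with the robot touching nothing.
It also fails if it takes over 58 s, if anything falls off the work surface, if the arm or the gripper's body presses on something with over 40 N, if the wrist force passes 120 N, or if a joint passes its speed limit or range.

## Working session

There is one attempt and no reset: what is moved stays moved. The work goes in short steps, Python scripts to look and compute and a tool call to move; the robot and the scene stay as the last step left them, time stands still between calls to the robot, and variables do not carry over. Pictures are saved under pics/ and viewed, and the job is handed in when it is done.

Besides the shell and the picture viewer there is one more tool, called after "Call:" in YAML: its name, and indented under it one key for each argument. play_rows: Moves the arm, as the interface text tells. Its arguments: {"type":"object","properties":{"series":{"type":"array","items":{"type":"array","items":{"type":"number"}}},"claw":{"type":"number"},"force":{"type":"number"}},"required":["series"]}

```bash
ls; mkdir -p pics; python3 - <<'E'
from station import manip, snapshot
import cv2
print(manip.sense(), manip.hold_point_z)
for n in ["scene","top","wrist"]:
    s=snapshot(n); cv2.imwrite(f"pics/{n}0.png",s["image"])
    import numpy as np
    np.savez(f"pics/{n}0.npz",**s)
    print(n,s["fov_y"],s["cx"],s["cy"],s["dist"],s["R"],s["t"])
E
```

```text
pics
{'t': 0.0, 'q': array([-1.37149168e+00,  5.28424386e-01,  1.43393738e+00,  2.05935077e-05,
        1.18140918e+00, -1.78508550e-01]), 'qd': array([ 0.00026736,  0.00022545, -0.00042796,  0.00045202,  0.00036388,
       -0.00083209]), 'tau': array([ 7.71147261e-04, -4.42341328e+01, -1.78023344e+01, -2.12710752e-04,
        8.49362084e-03,  5.07472731e-07]), 'tcp_pos': array([ 0.23043536, -0.58017777,  0.23034815]), 'tool_rot': array([-0.69452629, -0.13355146,  0.69452884, -0.13201112]), 'force': array([-0.14791538,  0.41568638, -0.27067961]), 'ft_torque': array([-0.03252189,  0.03306241, -0.01850977]), 'finger_gap': 0.9956102154243217} 0.0187
scene 46.792086860247956 278.3404754574457 205.40702900706594 [0.01340776 0.         0.         0.         0.        ] [[-0.63116525 -0.77542068 -0.0187932 ]
 [-0.45532193  0.39001365 -0.80035697]
 [ 0.62794296 -0.49660056 -0.59922911]] [0.39660178 0.32211503 0.73973757]
top 49.84639074664387 286.2947021340196 208.42387162699922 [-0.06215352  0.          0.          0.          0.        ] [[-1.74594224e-02 -9.99840070e-01 -3.87349660e-03]
 [-9.86304265e-01  1.78582822e-02 -1.63966392e-01]
 [ 1.64009343e-01  9.57687710e-04 -9.86458321e-01]] [0.04631799 0.59725946 0.82482183]
wrist 68.28283749006393 282.4229174558656 208.6584500479178 [-0.05265837  0.          0.          0.          0.        ] [[ 0.36895045 -0.92944651 -0.00217991]
 [-0.89739743 -0.35683699  0.25950955]
 [-0.24197812 -0.09378992 -0.96573808]] [-0.62420838 -0.0343612   0.37964608]
```

View pics/scene0.png

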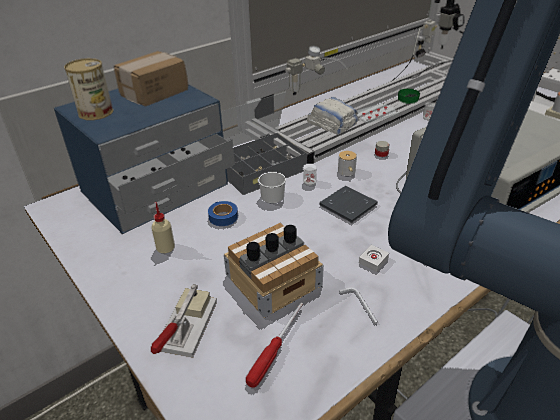

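View pics/top0.png

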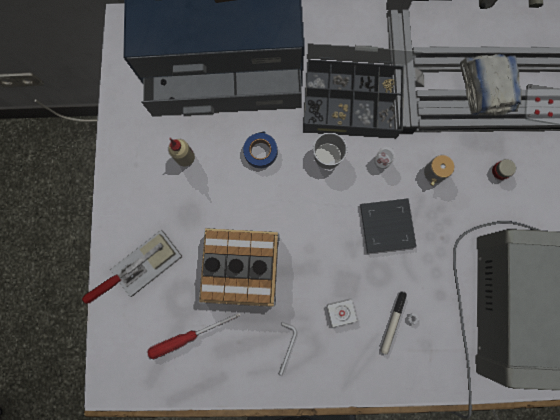

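View pics/wrist0.png

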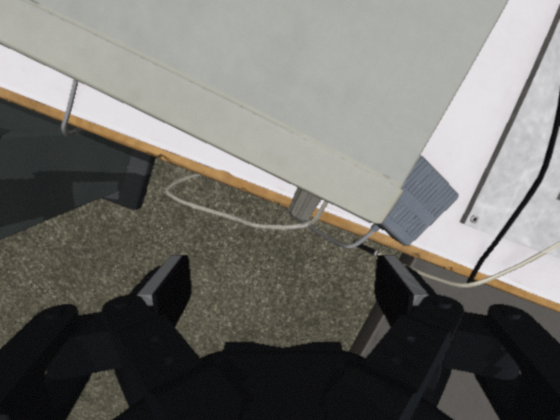

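```bash
cat > h.py <<'E'
import numpy as np, cv2
def K(s):
    f=210/np.tan(np.radians(s["fov_y"])/2); return np.array([[f,0,s["cx"]],[0,f,s["cy"]],[0,0,1]])
def ray(s,uv):
    p=cv2.undistortPoints(np.array(uv,float).reshape(-1,1,2),K(s),np.array(s["dist"])).reshape(-1,2)
    d=np.c_[p,np.ones(len(p))]@s["R"]; return -s["R"].T@s["t"],d
def onz(s,uv,z):
    c,d=ray(s,uv); return c+d*((z-c[2])/d[:,2])[:,None]
def proj(s,X):
    r,_=cv2.Rodrigues(s["R"]); return cv2.projectPoints(np.array(X,float).reshape(-1,3),r,s["t"],K(s),np.array(s["dist"]))[0].reshape(-1,2)
E
python3 - <<'E'
import cv2,numpy as np
for n,(x0,y0,w,h) in dict(top=(190,190,240,130),scene=(200,170,200,150)).items():
    im=cv2.imread(f"pics/{n}0.png")[y0:y0+h,x0:x0+w]
    cv2.imwrite(f"pics/{n}0c.png",cv2.resize(im,None,fx=3.3 if n=='top' else 4,fy=3.3 if n=='top' else 4,interpolation=cv2.INTER_CUBIC))
E
```

```text
(no output)
```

View pics/top0c.png

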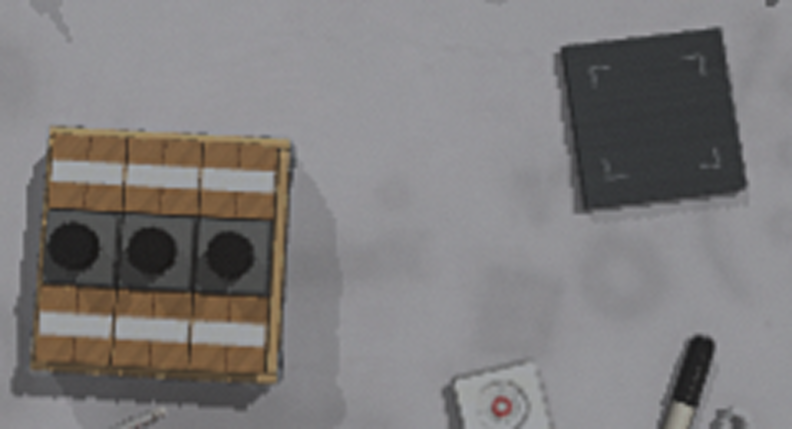

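View pics/scene0c.png

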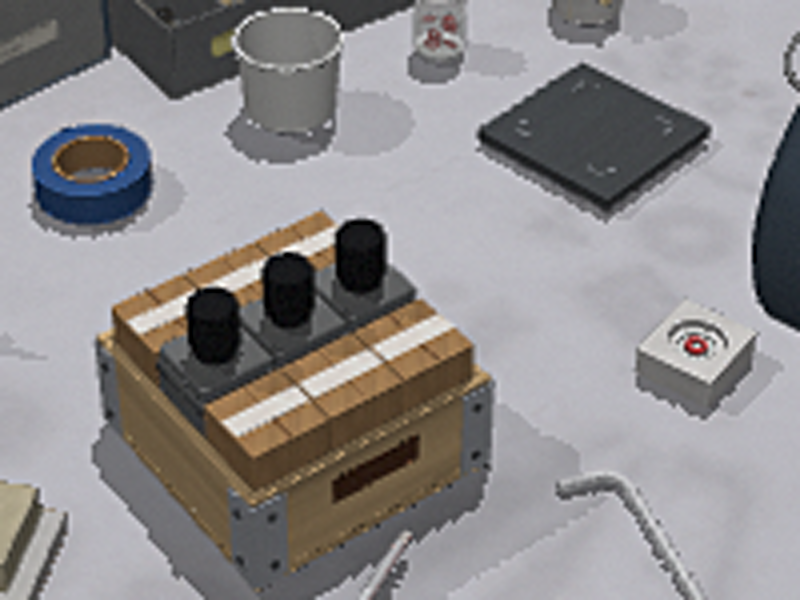

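The views show three black caps in a row (top view about (212,265), (236,266), (260,267)) and the plate at about (388,226). The crate is turned by about 3° and the plate by about 7°. I'll measure both now.

```bash
python3 - <<'E'
import numpy as np,cv2
from h import *
for n,(x0,y0,x1,y1) in dict(top=(200,225,285,310),scene=(240,215,310,265)).items():
    s=np.load(f"pics/{n}0.npz"); im=s["image"]; g=im.max(2)
    m=np.zeros(g.shape,np.uint8); m[y0:y1,x0:x1]=(g[y0:y1,x0:x1]<38)
    # depth->world z, keep the cap tops
    v,u=np.nonzero(m); c,d=ray(s,np.c_[u,v]); P=c+d*s["depth"][v,u][:,None]
    k,l,st,ce=cv2.connectedComponentsWithStats(m)
    for i in range(1,k):
        if st[i,4]<60: continue
        sel=l[v,u]==i; zz=P[sel]; top=zz[zz[:,2]>0.111]
        print(n,st[i],ce[i],"onz",onz(s,[ce[i]],.116)[0].round(4),"depth top",top.mean(0).round(4),(top.max(0)-top.min(0)).round(3),len(top))
s=np.load("pics/top0.npz"); im=s["image"]; g=im.max(2)
m=np.zeros(g.shape,np.uint8); m[190:265,350:425]=g[190:265,350:425]<85
m=cv2.morphologyEx(m,cv2.MORPH_CLOSE,np.ones((5,5)))
cs,_=cv2.findContours(m,0,2); c=max(cs,key=cv2.contourArea)
b=cv2.boxPoints(cv2.minAreaRect(c)); W=onz(s,b,.012); print(b,W.round(4),W.mean(0),[np.linalg.norm(W[i]-W[i-1]).round(4) for i in range(4)],[np.degrees(np.arctan2(*(W[i]-W[i-1])[[1,0]])).round(1) for i in range(4)])
# carton tops/white stripes: orientation
hsv=cv2.cvtColor(im,cv2.COLOR_BGR2HSV)
m=np.zeros(g.shape,np.uint8); m[225:312,195:285]=(hsv[225:312,195:285,1]>70)&(hsv[225:312,195:285,2]>60)
m=cv2.morphologyEx(m,cv2.MORPH_CLOSE,np.ones((45,45)))
cs,_=cv2.findContours(m,0,2); c=max(cs,key=cv2.contourArea); b=cv2.boxPoints(cv2.minAreaRect(c)); W=onz(s,b,.07)
print(W.round(4),W.mean(0),[np.degrees(np.arctan2(*(W[i]-W[i-1])[[1,0]])).round(1) for i in range(4)])
# heights around on depth map
for n in ["top"]:
    s=np.load(f"pics/{n}0.npz")
    for nm,uv in dict(plate=(388,226),carton=(240,243),table=(330,260),case=(247,278),cabinet=(200,40),bottle=(180,150)).items():
        c,d=ray(s,[uv]); print(nm,(c+d[0]*s["depth"][uv[1],uv[0]]).round(3))
E
```

```text
top [205 258  15  14 166] [212.07831325 264.43373494] onz [0.4897 0.1676 0.116 ] depth top [0.4901 0.1693 0.1144] [0.023 0.023 0.006] 143
top [229 259  14  14 155] [235.56774194 265.72258065] onz [0.4868 0.1263 0.116 ] depth top [0.4871 0.1265 0.1201] [0.044 0.103 0.8  ] 141
top [253 261  13  14 145] [259.07586207 267.04137931] onz [0.4838 0.0851 0.116 ] depth top [0.4842 0.0851 0.1146] [0.021 0.021 0.007] 141
scene [284 225  12  19 197] [289.50761421 233.73604061] onz [0.4704 0.0985 0.116 ] depth top [0.4825 0.0881 0.1143] [0.022 0.022 0.006] 87
scene [266 233  13  19 201] [271.63681592 242.21890547] onz [0.4733 0.1394 0.116 ] depth top [0.4789 0.1347 0.1208] [0.565 0.432 0.597] 93
scene [247 242  13  19 214] [252.91588785 251.1588785 ] onz [0.4761 0.1805 0.116 ] depth top [0.4826 0.1761 0.1205] [0.568 0.389 0.597] 96
[[358.60797 204.15753]
 [409.0957  197.1937 ]
 [416.02686 247.44458]
 [365.53912 254.40842]] [[ 0.6103 -0.1107  0.012 ]
 [ 0.6228 -0.2144  0.012 ]
 [ 0.5205 -0.2221  0.012 ]
 [ 0.5087 -0.1202  0.012 ]] [ 0.5655708  -0.16686805  0.012     ] [np.float64(0.1021), np.float64(0.1044), np.float64(0.1027), np.float64(0.1026)] [np.float64(5.3), np.float64(-83.1), np.float64(-175.7), np.float64(96.6)]
[[0.424  0.1991 0.07  ]
 [0.5609 0.1923 0.07  ]
 [0.5501 0.0525 0.07  ]
 [0.414  0.0626 0.07  ]] [0.48725406 0.12663039 0.07      ] [np.float64(85.8), np.float64(-2.9), np.float64(-94.4), np.float64(175.7)]
plate [ 0.565 -0.169  0.01 ]
carton [0.53  0.122 0.078]
table [ 0.5   -0.05  -0.002]
case [0.466 0.11  0.074]
cabinet [0.851 0.173 0.233]
bottle [0.713 0.24  0.071]
```

```bash
cat >> h.py <<'E'
from scipy.spatial.transform import Rotation as Ro
def state(m):
    s=m.sense(); R=Ro.from_quat(s["tool_rot"]).as_matrix()
    return s,np.array(s["tcp_pos"]),R
def rel(m,X,jaw):
    "shift in tool axes to put TCP at X, and turn (deg) about tool x to bring jaw axis to world angle jaw deg"
    s,p,R=state(m); d=R.T@(np.array(X)-p)
    a=np.degrees(np.arctan2(R[1,1],R[0,1]))
    # tool x down: positive turn about tool x -> negative about world z
    t=-(jaw-a); t=(t+90)%180-90
    return d.round(4),"jaw now",a.round(2),"turn",t.round(2)
E
python3 - <<'E'
from h import *
from station import manip
s,p,R=state(manip); print(p,R.round(3))
print(rel(manip,[.487,.1265,.23],-4.1))
s=np.load("pics/top0.npz")
v,u=np.mgrid[0:420:1,0:560:1]; u=u.ravel();v=v.ravel()
c,d=ray(s,np.c_[u,v]); P=c+d*s["depth"].ravel()[:,None]
for (a,b,e,f) in [(.2,.5,-.6,-.3),(.25,.6,-.3,.05),(.4,.56,.05,.2),(.4,.65,-.3,-.05)]:
    k=(P[:,0]>a)&(P[:,0]<b)&(P[:,1]>e)&(P[:,1]<f)&(s["depth"].ravel()>0); print(k.sum(),np.percentile(P[k,2],[50,90,99.5]).round(3))
E
```

```text
[ 0.23045155 -0.58037383  0.23055827] [[-0.     0.369 -0.929]
 [ 0.002 -0.929 -0.369]
 [-1.    -0.002 -0.   ]]
(array([ 0.0017, -0.5624, -0.4992]), 'jaw now', np.float64(-68.35), 'turn', np.float64(-64.25))
15745 [0.126 0.149 0.152]
31093 [-0.002  0.008  0.019]
6406 [0.078 0.086 0.116]
15045 [-0.001  0.011  0.017]
```

Call:
play_rows:
  series:
    - [0,-0.02,-0.018,-2]
    - [0,-0.054,-0.048,-6]
    - [0,-0.089,-0.079,-10]
    - [0,-0.124,-0.11,-14]
    - [0,-0.159,-0.141,-18]
    - [0,-0.194,-0.172,-22]
    - [0,-0.229,-0.203,-26]
    - [0,-0.264,-0.234,-30]
    - [0,-0.299,-0.265,-34]
    - [0,-0.334,-0.296,-38]
    - [0,-0.369,-0.327,-42]
    - [0,-0.404,-0.358,-46]
    - [0,-0.439,-0.389,-50]
    - [0,-0.474,-0.42,-54]
    - [0,-0.509,-0.451,-58]
    - [0,-0.54,-0.48,-62]
    - [0,-0.557,-0.494,-64]
    - [0,-0.5624,-0.4992,-64.25]
    - [0,-0.5624,-0.4992,-64.25]
  claw: 100
  force: 40

```text
t: 2.05
tcp_pos: [0.4869, 0.1269, 0.2314]
tool_rot: [0.517, 0.483, -0.517, 0.482]
force: [-0.7, 0.1, 0.3]
finger_gap: 1.002
```

```bash
python3 - <<'E'
from h import *
from station import manip, snapshot
s=snapshot("wrist"); cv2.imwrite("pics/w1.png",s["image"]); np.savez("pics/w1.npz",**s)
print(state(manip)); print(rel(manip,[.487,.1265,.23],-4.1))
X=np.array([[.490,.168,.116],[.487,.1265,.116],[.484,.085,.116]]); print(proj(s,X))
E
```

```text
({'t': 2.1, 'q': array([3.02672596e-02, 3.64009096e-01, 1.73375665e+00, 1.21996719e-03,
       1.04512921e+00, 1.01295659e-01]), 'qd': array([-0.02755305, -0.00832319,  0.0123224 , -0.00258595,  0.00228329,
       -0.0023093 ]), 'tau': array([ 7.09116217e-01, -3.42645407e+01, -1.59961653e+01,  6.04984607e-02,
       -2.74343882e-02,  1.04519844e-02]), 'tcp_pos': array([0.48653974, 0.12609483, 0.23135997]), 'tool_rot': array([-0.51748509, -0.48235655,  0.51768602, -0.48118865]), 'force': array([-0.5662699 , -0.02525873, -0.45135015]), 'ft_torque': array([-0.00195864, -0.064393  , -0.00193857]), 'finger_gap': 0.9955116879078767}, array([0.48653974, 0.12609483, 0.23135997]), array([[-1.33331423e-03,  9.97433928e-01, -7.15805989e-02],
       [ 1.01537385e-03, -7.15792753e-02, -9.97434397e-01],
       [-9.99998596e-01, -1.40257455e-03, -9.17330663e-04]]))
(array([ 0.0014,  0.0004, -0.0004]), 'jaw now', np.float64(-4.1), 'turn', np.float64(-0.0))
[[283.04088251 155.62480662]
 [282.92828991 204.24504021]
 [282.82318136 249.13936709]]
```

View pics/w1.png

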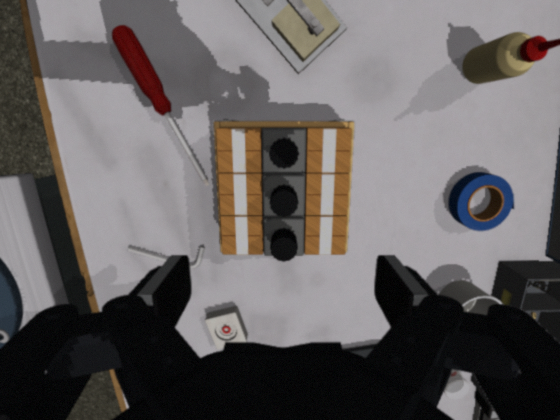

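The wrist view shows the caps at (285,153), (284,200) and (284,244), in line with the jaws' middle. I'll refine their positions using the depth of the cap tops.

```bash
python3 - <<'E'
from h import *
s=np.load("pics/w1.npz"); g=s["image"].max(2)
m=np.zeros(g.shape,np.uint8); m[130:268,262:307]=g[130:268,262:307]<32
k,l,st,ce=cv2.connectedComponentsWithStats(m)
C=(-s["R"].T@s["t"]); print("cam",C)
for i in range(1,k):
    if st[i,4]<60: continue
    v,u=np.nonzero(l==i); c,d=ray(s,np.c_[u,v]); P=c+d*s["depth"][v,u][:,None]
    t=(P[:,2]>.112)&(P[:,2]<.125)
    print(st[i],ce[i].round(1),P[t].min(0).round(4),P[t].max(0).round(4),((P[t].min(0)+P[t].max(0))/2).round(4),P[t].mean(0).round(4),t.sum())
# carton colour rect for orientation
E
```

```text
cam [0.4913112  0.19185094 0.3751875 ]
[270 138  28  30 641] [283.3 152.5] [0.4793 0.1585 0.1123] [0.5018 0.1823 0.12  ] [0.4905 0.1704 0.1161] [0.4905 0.1705 0.117 ] 632
[270 185  28  33 705] [283.2 200.4] [0.476  0.1153 0.1125] [0.4993 0.1403 0.1195] [0.4876 0.1278 0.116 ] [0.4876 0.1288 0.1169] 600
[271 228  26  32 688] [283.1 243.8] [0.4732 0.0747 0.1122] [0.4961 0.0983 0.119 ] [0.4846 0.0865 0.1156] [0.4847 0.0874 0.1168] 528
```

```bash
python3 - <<'E'
from h import *
from station import manip
print(rel(manip,[.4873,.1272,.089],-4.1))
E
```

```text
(array([ 0.1424,  0.0009, -0.001 ]), 'jaw now', np.float64(-4.1), 'turn', np.float64(-0.0))
```

Call:
play_rows:
  series:
    - [0.025,0.0008,-0.001,0]
    - [0.06,0.0008,-0.001,0]
    - [0.095,0.0008,-0.001,0]
    - [0.125,0.0008,-0.001,0]
    - [0.138,0.0008,-0.001,0]
    - [0.1424,0.0008,-0.001,0]
    - [0.1424,0.0008,-0.001,0]
    - [0.1424,0.0008,-0.001,0]

```text
t: 2.9
tcp_pos: [0.4878, 0.1265, 0.0898]
tool_rot: [0.518, 0.482, -0.518, 0.481]
force: [0.2, 0.0, 0.1]
finger_gap: 0.998
```

Call:
play_rows:
  series:
    - [0,0,0,0]
    - [0,0,0,0]
    - [0,0,0,0]
    - [0,0,0,0]
    - [0,0,0,0]
    - [0,0,0,0]
    - [0,0,0,0]
    - [0,0,0,0]
    - [0,0,0,0]
    - [0,0,0,0]
  claw: 0
  force: 30

```text
t: 3.9
tcp_pos: [0.4879, 0.1266, 0.0902]
tool_rot: [0.518, 0.482, -0.517, 0.481]
force: [-0.6, 0.3, 5.8]
finger_gap: 0.267
```

```bash
python3 - <<'E'
from h import *
from station import manip,snapshot
s,p,R=state(manip); print(p,s["force"],s["ft_torque"],s["finger_gap"],s["qd"].round(3))
s=snapshot("scene"); cv2.imwrite("pics/s2.png",cv2.resize(s["image"][150:330,180:420],None,fx=3.3,fy=3.3))
E
```

```text
[0.48788863 0.12660263 0.09015319] [-0.59374305  0.27670828  5.78139985] [0.08163888 0.20751268 0.05645118] 0.26742031727309035 [ 0.     0.     0.    -0.001  0.     0.   ]
```

View pics/s2.png

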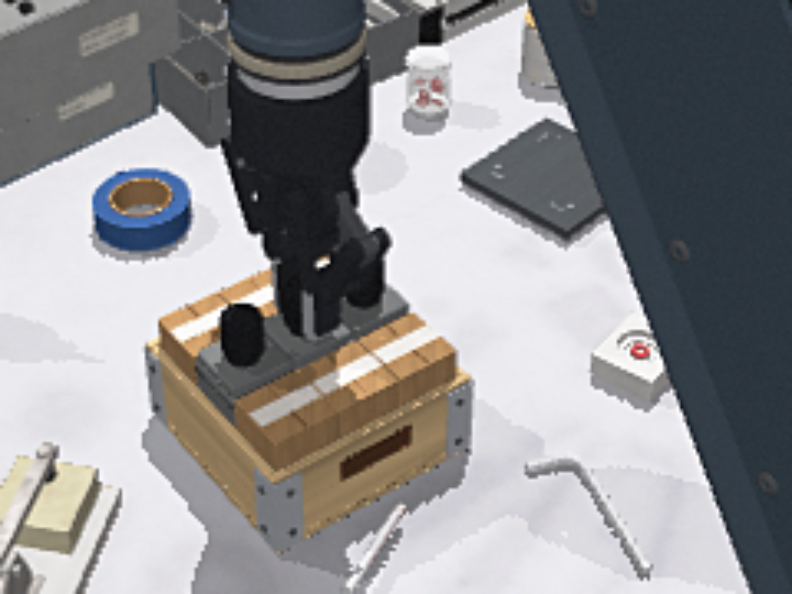

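Cap B is gripped (opening 0.267, about 23 mm). Next I lift it a little.

Call:
play_rows:
  series:
    - [-0.002,0,0,0]
    - [-0.004,0,0,0]
    - [-0.006,0,0,0]
    - [-0.008,0,0,0]
    - [-0.01,0,0,0]
    - [-0.012,0,0,0]
    - [-0.012,0,0,0]
    - [-0.012,0,0,0]
    - [-0.012,0,0,0]
    - [-0.012,0,0,0]

```text
t: 4.95
tcp_pos: [0.4879, 0.1266, 0.1021]
tool_rot: [0.518, 0.482, -0.518, 0.481]
force: [-0.1, 0.2, -1.8]
finger_gap: 0.268
```

```bash
python3 - <<'E'
from h import *
from station import manip,snapshot
F=[]
s=snapshot("scene"); cv2.imwrite("pics/s3.png",cv2.resize(s["image"][150:330,180:420],None,fx=3.3,fy=3.3))
s,p,R=state(manip); print(p,s["force"],s["ft_torque"],s["finger_gap"],s["tau"].round(2))
for i in range(3):
    snapshot("top"); F.append(manip.sense()["force"])
print(np.array(F).round(2))
E
```

```text
[0.48784907 0.12657318 0.10207762] [-1.08431204  0.94161221 -1.41332177] [ 0.00709139  0.03130396 -0.0264011 ] 0.2690004316139444 [  0.   -38.49  -9.81   0.    -0.     0.  ]
[[ 1.17 -0.1  -0.94]
 [-0.8   0.22 -0.79]
 [ 0.03  0.4  -0.92]]
```

View pics/s3.png

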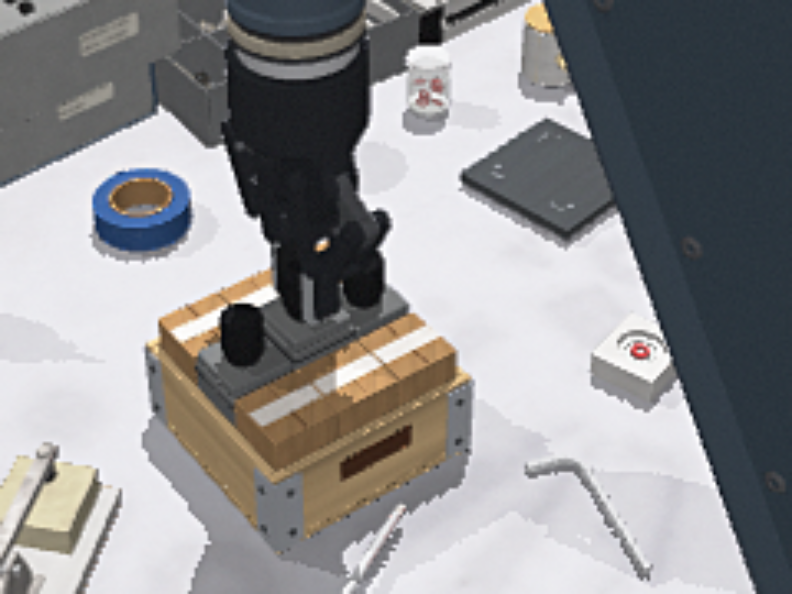

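The middle case came up on its own, weighs about 1 N and so is empty. I'll set it back down, release it and go up over the next one.

Call:
play_rows:
  series:
    - [0.003,0,0,0]
    - [0.006,0,0,0]
    - [0.009,0,0,0]
    - [0.011,0,0,0]
    - [0.0125,0,0,0]
    - [0.0125,0,0,0]
    - [0.0125,0,0,0]

```text
t: 5.85
tcp_pos: [0.4878, 0.1266, 0.0902]
tool_rot: [0.518, 0.482, -0.517, 0.481]
force: [-1.7, 0.0, 5.7]
finger_gap: 0.266
```

Call:
play_rows:
  series:
    - [0,0,0,0]
    - [0,0,0,0]
    - [0,0,0,0]
    - [0,0,0,0]
    - [0,0,0,0]
    - [-0.01,0,0,0]
    - [-0.03,0,0,0]
    - [-0.05,0,0,0]
    - [-0.06,0,0,0]
    - [-0.06,0,0,0]
    - [-0.06,0,0,0]
  claw: 100

```text
t: 6.95
tcp_pos: [0.4875, 0.1265, 0.1502]
tool_rot: [0.518, 0.482, -0.517, 0.481]
force: [-0.6, -0.7, -0.5]
finger_gap: 1.002
```

```bash
python3 - <<'E'
from h import *
from station import manip,snapshot
s,p,R=state(manip); print(p,s["force"],s["finger_gap"])
s=snapshot("scene"); cv2.imwrite("pics/s4.png",cv2.resize(s["image"][150:330,180:420],None,fx=3.3,fy=3.3))
print(rel(manip,[.4903,.1693,.15],-4.1))
print(rel(manip,[.4845,.0855,.15],-4.1))
E
```

```text
[0.48750993 0.1265395  0.15020387] [-0.55065193 -0.74339341 -0.5021147 ] 1.0021806161233213
(array([-0.0002,  0.    , -0.0429]), 'jaw now', np.float64(-4.17), 'turn', np.float64(-0.07))
(array([-0.0003,  0.0003,  0.0411]), 'jaw now', np.float64(-4.17), 'turn', np.float64(-0.07))
```

View pics/s4.png

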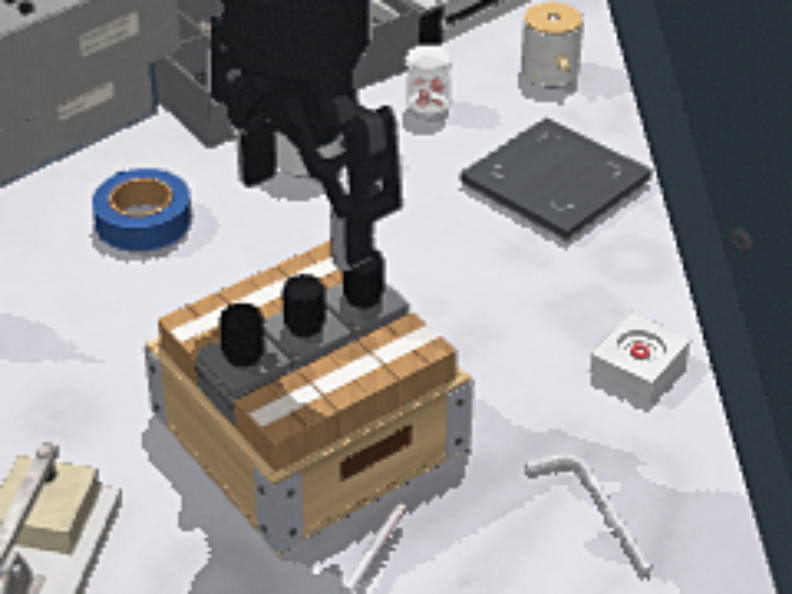

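The case is back at its old level among its neighbours. Next is case A, on the left.

Call:
play_rows:
  series:
    - [0,0,-0.021,0]
    - [0,0,-0.0425,0]
    - [0,0,-0.0425,0]
    - [0.02,0,-0.0425,0]
    - [0.045,0,-0.0425,0]
    - [0.058,0,-0.0425,0]
    - [0.0605,0,-0.0425,0]
    - [0.0605,0,-0.0425,0]
    - [0.0605,0,-0.0425,0]

```text
t: 7.9
tcp_pos: [0.4906, 0.1687, 0.0896]
tool_rot: [0.518, 0.482, -0.518, 0.481]
force: [-0.2, 0.2, 0.3]
finger_gap: 0.996
```

Call:
play_rows:
  series:
    - [0,0,0,0]
    - [0,0,0,0]
    - [0,0,0,0]
    - [0,0,0,0]
    - [0,0,0,0]
    - [0,0,0,0]
    - [0,0,0,0]
    - [0,0,0,0]
    - [0,0,0,0]
  claw: 0
  force: 30

```text
t: 8.8
tcp_pos: [0.4908, 0.1687, 0.09]
tool_rot: [0.518, 0.482, -0.518, 0.481]
force: [-0.5, -0.3, 6.0]
finger_gap: 0.268
```

Call:
play_rows:
  series:
    - [-0.002,0,0,0]
    - [-0.004,0,0,0]
    - [-0.006,0,0,0]
    - [-0.008,0,0,0]
    - [-0.01,0,0,0]
    - [-0.012,0,0,0]
    - [-0.012,0,0,0]
    - [-0.012,0,0,0]
    - [-0.012,0,0,0]
    - [-0.012,0,0,0]

```text
t: 9.8
tcp_pos: [0.4907, 0.1687, 0.102]
tool_rot: [0.518, 0.482, -0.518, 0.481]
force: [-0.2, -0.0, -3.2]
finger_gap: 0.267
```

```bash
python3 - <<'E'
from h import *
from station import manip,snapshot
F=[]
s=snapshot("scene"); cv2.imwrite("pics/s5.png",cv2.resize(s["image"][150:330,180:420],None,fx=3.3,fy=3.3))
s,p,R=state(manip); print(p,s["force"],s["ft_torque"],s["finger_gap"],s["tau"].round(2))
for i in range(3):
    snapshot("top"); F.append(manip.sense()["force"])
print(np.array(F).round(2))
E
```

```text
[0.49067833 0.1687192  0.10194618] [ 0.44862606  0.02021617 -2.56716885] [-0.00757253  0.04377589  0.00709541] 0.27480329653329877 [ 0.000e+00 -4.095e+01 -1.079e+01  1.000e-02 -0.000e+00  0.000e+00]
[[-0.41  0.29 -3.36]
 [ 0.81  0.71 -3.75]
 [-0.08  0.77 -3.29]]
```

View pics/s5.png

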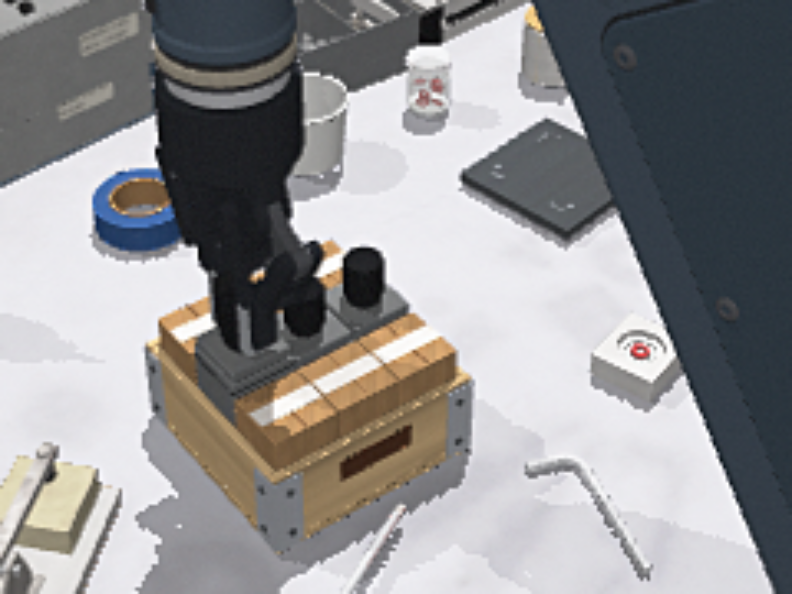

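Case A reads about 3.3 N, so it looks like the heavy one. The task says to feel each, so I put A back and test C as well.

Call:
play_rows:
  series:
    - [0.003,0,0,0]
    - [0.006,0,0,0]
    - [0.009,0,0,0]
    - [0.011,0,0,0]
    - [0.0125,0,0,0]
    - [0.0125,0,0,0]
    - [0.0125,0,0,0]

```text
t: 10.7
tcp_pos: [0.4906, 0.1687, 0.09]
tool_rot: [0.518, 0.482, -0.518, 0.481]
force: [-1.6, -0.6, 4.5]
finger_gap: 0.263
```

Call:
play_rows:
  series:
    - [0,0,0,0]
    - [0,0,0,0]
    - [0,0,0,0]
    - [0,0,0,0]
    - [0,0,0,0]
    - [-0.01,0,0,0]
    - [-0.03,0,0,0]
    - [-0.05,0,0,0]
    - [-0.06,0,0,0]
    - [-0.06,0,0,0]
    - [-0.06,0,0.03,0]
    - [-0.06,0,0.065,0]
    - [-0.06,0,0.0835,0]
    - [-0.06,0,0.0835,0]
    - [-0.06,0,0.0835,0]
  claw: 100

```text
t: 12.2
tcp_pos: [0.4842, 0.0853, 0.1495]
tool_rot: [0.518, 0.482, -0.518, 0.481]
force: [0.1, 0.4, -0.0]
finger_gap: 0.999
```

```bash
python3 - <<'E'
from h import *
from station import manip,snapshot
s,p,R=state(manip); print(p,s["force"],s["finger_gap"])
s=snapshot("scene"); cv2.imwrite("pics/s6.png",cv2.resize(s["image"][150:330,180:420],None,fx=3.3,fy=3.3))
print(rel(manip,[.4848,.0855,.0897],-4.1))
E
```

```text
[0.48422383 0.08533762 0.1494689 ] [ 0.12160718  0.36342043 -0.020174  ] 0.9985636026842715
(array([0.0599, 0.0006, 0.0003]), 'jaw now', np.float64(-4.18), 'turn', np.float64(-0.08))
```

View pics/s6.png

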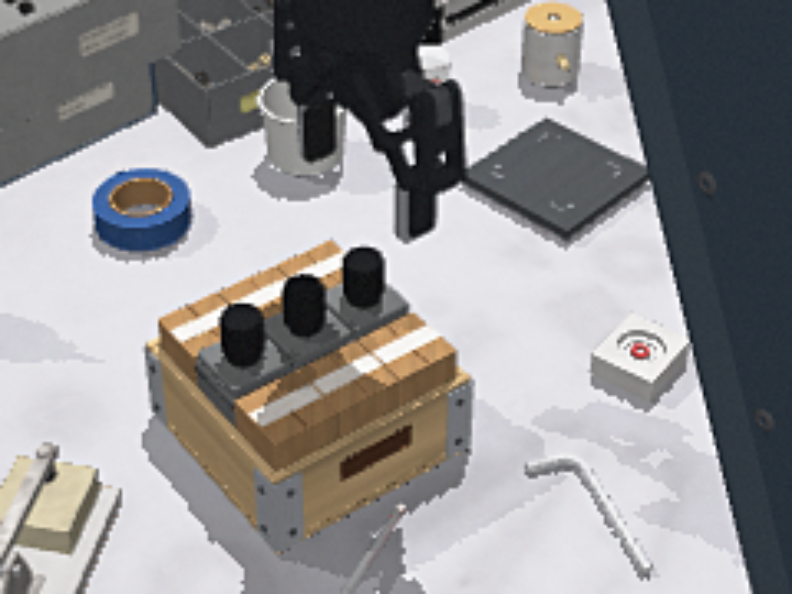

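Call:
play_rows:
  series:
    - [0.02,0.0006,0.0003,0]
    - [0.045,0.0006,0.0003,0]
    - [0.057,0.0006,0.0003,0]
    - [0.06,0.0006,0.0003,0]
    - [0.06,0.0006,0.0003,0]
    - [0.06,0.0006,0.0003,0]

```text
t: 12.85
tcp_pos: [0.4855, 0.0858, 0.0901]
tool_rot: [0.518, 0.482, -0.517, 0.481]
force: [1.0, -0.1, 0.6]
finger_gap: 0.999
```

Call:
play_rows:
  series:
    - [0,0,0,0]
    - [0,0,0,0]
    - [0,0,0,0]
    - [0,0,0,0]
    - [0,0,0,0]
    - [0,0,0,0]
    - [0,0,0,0]
    - [0,0,0,0]
    - [0,0,0,0]
  claw: 0
  force: 30

```text
t: 13.75
tcp_pos: [0.4853, 0.0858, 0.0904]
tool_rot: [0.518, 0.482, -0.517, 0.481]
force: [-1.6, -0.5, 5.1]
finger_gap: 0.267
```

Call:
play_rows:
  series:
    - [-0.002,0,0,0]
    - [-0.004,0,0,0]
    - [-0.006,0,0,0]
    - [-0.008,0,0,0]
    - [-0.01,0,0,0]
    - [-0.012,0,0,0]
    - [-0.012,0,0,0]
    - [-0.012,0,0,0]
    - [-0.012,0,0,0]
    - [-0.012,0,0,0]

```text
t: 14.75
tcp_pos: [0.4852, 0.0858, 0.1024]
tool_rot: [0.518, 0.482, -0.517, 0.481]
force: [-0.6, -0.3, -0.5]
finger_gap: 0.27
```

```bash
python3 - <<'E'
from h import *
from station import manip,snapshot
F=[]
s=snapshot("scene"); cv2.imwrite("pics/s7.png",cv2.resize(s["image"][150:330,180:420],None,fx=3.3,fy=3.3))
s,p,R=state(manip); print(p,s["force"],s["ft_torque"],s["finger_gap"],s["tau"].round(2))
for i in range(3):
    snapshot("top"); F.append(manip.sense()["force"])
print(np.array(F).round(2))
E
```

```text
[0.48522503 0.08576953 0.10238077] [ 0.5918241   0.18065044 -1.04673925] [ 0.01982445  0.03437738 -0.03620999] 0.2672024860552494 [  0.   -37.72  -9.46   0.    -0.     0.  ]
[[ 0.99  0.27 -0.28]
 [ 0.54 -0.56 -0.57]
 [-0.61  0.09 -0.63]]
```

View pics/s7.png

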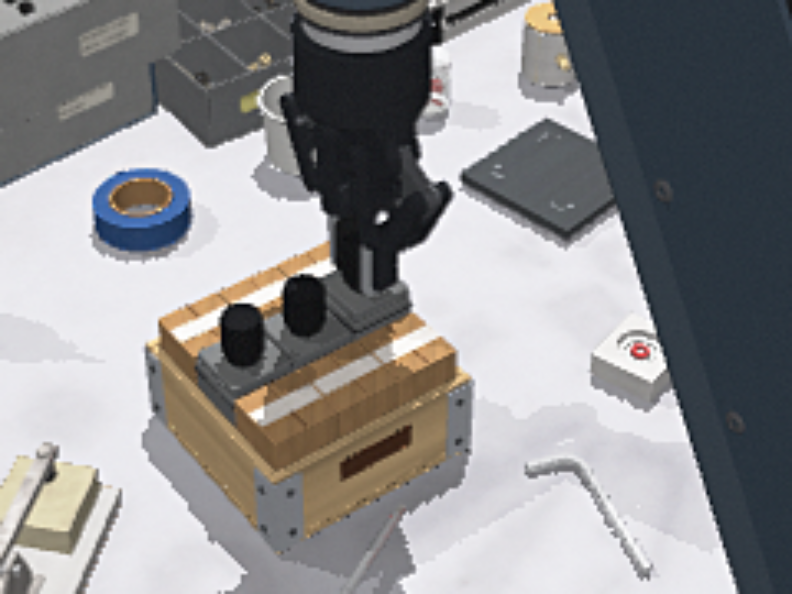

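Case C is empty (about 0.6 N), so A is the heavy one. I set C back, release it and return to A.

Call:
play_rows:
  series:
    - [0.003,0,0,0]
    - [0.006,0,0,0]
    - [0.009,0,0,0]
    - [0.011,0,0,0]
    - [0.0125,0,0,0]
    - [0.0125,0,0,0]
    - [0.0125,0,0,0]

```text
t: 15.65
tcp_pos: [0.4851, 0.0858, 0.0905]
tool_rot: [0.518, 0.482, -0.517, 0.481]
force: [-1.4, -0.2, 6.0]
finger_gap: 0.264
```

Call:
play_rows:
  series:
    - [0,0,0,0]
    - [0,0,0,0]
    - [0,0,0,0]
    - [0,0,0,0]
    - [0,0,0,0]
    - [-0.01,0,0,0]
    - [-0.03,0,0,0]
    - [-0.05,0,0,0]
    - [-0.06,0,0,0]
    - [-0.06,0,0,0]
    - [-0.06,0,-0.03,0]
    - [-0.06,0,-0.065,0]
    - [-0.06,0,-0.0835,0]
    - [-0.06,0,-0.0835,0]
    - [-0.06,0,-0.0835,0]
  claw: 100

```text
t: 17.15
tcp_pos: [0.4905, 0.1689, 0.1499]
tool_rot: [-0.517, -0.482, 0.518, -0.481]
force: [-0.5, -0.1, -0.5]
finger_gap: 1.001
```

```bash
python3 - <<'E'
from h import *
from station import manip,snapshot
s,p,R=state(manip); print(p,s["force"],s["finger_gap"])
s=snapshot("scene"); cv2.imwrite("pics/s8.png",cv2.resize(s["image"][150:330,180:420],None,fx=3.3,fy=3.3))
print(rel(manip,[.4906,.1689,.0895],-4.1))
E
```

```text
[0.49047193 0.16894847 0.14987126] [-0.52208278 -0.10229616 -0.53376425] 1.0013435698031403
(array([ 0.0605,  0.    , -0.0004]), 'jaw now', np.float64(-4.14), 'turn', np.float64(-0.04))
```

View pics/s8.png

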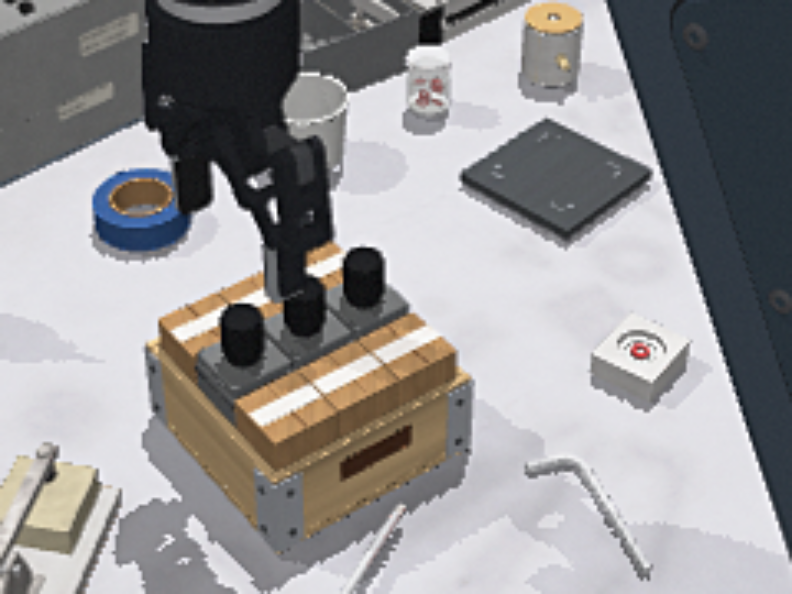

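Call:
play_rows:
  series:
    - [0.02,0,0,0]
    - [0.045,0,0,0]
    - [0.057,0,0,0]
    - [0.0605,0,0,0]
    - [0.0605,0,0,0]
    - [0.0605,0,0,0]

```text
t: 17.8
tcp_pos: [0.4911, 0.1683, 0.0901]
tool_rot: [0.518, 0.482, -0.518, 0.481]
force: [0.4, 0.1, -0.0]
finger_gap: 1.001
```

Call:
play_rows:
  series:
    - [0,0,0,0]
    - [0,0,0,0]
    - [0,0,0,0]
    - [0,0,0,0]
    - [0,0,0,0]
    - [0,0,0,0]
    - [0,0,0,0]
    - [0,0,0,0]
    - [0,0,0,0]
    - [0,0,0,0]
  claw: 0
  force: 60

```text
t: 18.8
tcp_pos: [0.491, 0.1684, 0.0905]
tool_rot: [0.518, 0.482, -0.517, 0.481]
force: [-1.3, 0.6, 4.8]
finger_gap: 0.255
```

Call:
play_rows:
  series:
    - [-0.003,0,0,0]
    - [-0.007,0,0,0]
    - [-0.012,0,0,0]
    - [-0.018,0,0,0]
    - [-0.024,0,0,0]
    - [-0.03,0,0,0]
    - [-0.036,0,0,0]
    - [-0.042,0,0,0]
    - [-0.05,0,0,0]
    - [-0.058,0,0,0]
    - [-0.066,0,0,0]
    - [-0.074,0,0,0]
    - [-0.082,0,0,0]
    - [-0.09,0,0,0]
    - [-0.1,0,0,0]
    - [-0.115,0,0,0]
    - [-0.13,0,0,0]
    - [-0.14,0,0,0]
    - [-0.145,0,0,0]
    - [-0.145,0,0,0]

```text
t: 20.8
tcp_pos: [0.4912, 0.1683, 0.2362]
tool_rot: [0.519, 0.481, -0.517, 0.482]
force: [-0.2, -0.3, -2.8]
finger_gap: 0.26
```

```bash
python3 - <<'E'
from h import *
from station import manip,snapshot
s,p,R=state(manip); print(p,s["force"],s["finger_gap"])
s=snapshot("scene"); cv2.imwrite("pics/s9.png",cv2.resize(s["image"][100:330,150:420],None,fx=2.6,fy=2.6))
s=snapshot("top"); cv2.imwrite("pics/t9.png",s["image"]);np.savez("pics/t9.npz",**s)
print(rel(manip,[.565,-.168,.24],6))
E
```

```text
[0.49124531 0.168341   0.23624383] [-0.22245234 -0.2955625  -2.80742565] 0.2598067782528523
(array([-0.0052,  0.0987,  0.3299]), 'jaw now', np.float64(-4.16), 'turn', np.float64(-10.16))
```

View pics/s9.png

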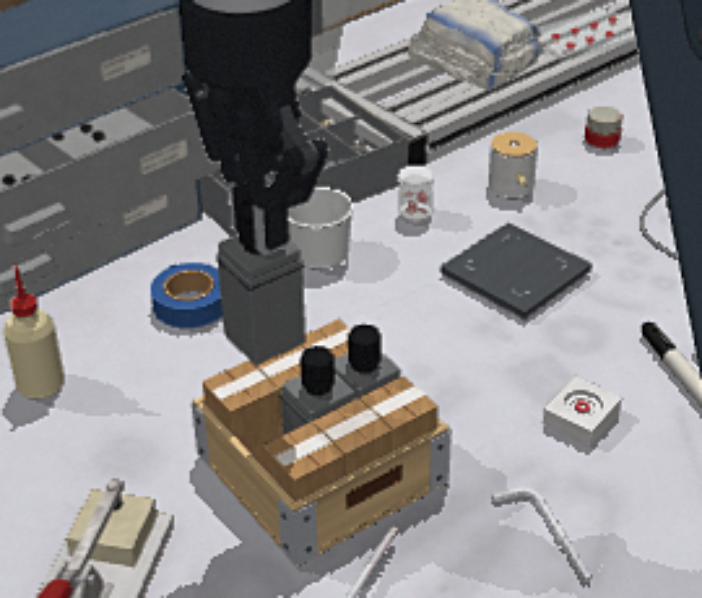

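View pics/t9.png

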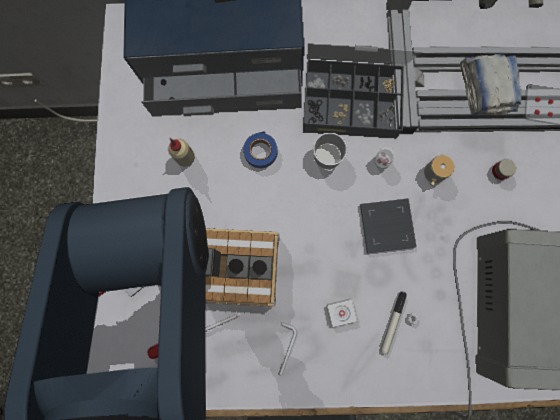

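The case is out, with its underside at about z = 0.15. Neighbours and cartons are in place, and the plate is free at about (388,226) in the top view. I'll refine the plate's centre from its white corner marks in both views.

```bash
python3 - <<'E'
from h import *
s=np.load("pics/top0.npz"); s2=np.load("pics/scene0.npz")
top=np.array([(590,70),(703,57),(718,165),(607,178)])/3.3+[190,190]
W=onz(s,top,.012); print(W.round(4),W.mean(0).round(4),[np.degrees(np.arctan2(*(W[i]-W[i-1])[[1,0]])).round(1) for i in range(4)])
q=np.array([(561,47),(720,29),(746,188),(580,212)])/3.3+[190,190]
W=onz(s,q,.012); print(W.mean(0).round(4),W.round(4))
# scene: plate top corners
q=np.array([(478,131),(584,64),(711,131),(608,204)])/4+[200,170]
W=onz(s2,q,.012); print(W.mean(0).round(4),W.round(4),[np.linalg.norm(W[i]-W[i-1]).round(4) for i in range(4)],[np.degrees(np.arctan2(*(W[i]-W[i-1])[[1,0]])).round(1) for i in range(4)])
E
```

```text
[[ 0.5955 -0.1307  0.012 ]
 [ 0.6023 -0.2007  0.012 ]
 [ 0.5357 -0.206   0.012 ]
 [ 0.5292 -0.1379  0.012 ]] [ 0.5657 -0.1688  0.012 ] [np.float64(6.2), np.float64(-84.5), np.float64(-175.5), np.float64(95.5)]
[ 0.565  -0.1672  0.012 ] [[ 0.6101 -0.1135  0.012 ]
 [ 0.6196 -0.2123  0.012 ]
 [ 0.5214 -0.2223  0.012 ]
 [ 0.509  -0.1206  0.012 ]]
[ 0.5608 -0.1632  0.012 ] [[ 0.6062 -0.11    0.012 ]
 [ 0.6147 -0.2089  0.012 ]
 [ 0.5156 -0.2156  0.012 ]
 [ 0.5067 -0.1183  0.012 ]] [np.float64(0.0998), np.float64(0.0993), np.float64(0.0994), np.float64(0.0977)] [np.float64(4.8), np.float64(-85.1), np.float64(-176.1), np.float64(95.2)]
```

Call:
play_rows:
  series:
    - [-0.004,0.003,0.01,-0.5]
    - [-0.004,0.009,0.03,-1]
    - [-0.004,0.018,0.06,-2]
    - [-0.004,0.027,0.09,-3]
    - [-0.004,0.036,0.12,-4]
    - [-0.004,0.044,0.15,-5]
    - [-0.004,0.053,0.18,-6]
    - [-0.004,0.062,0.21,-7]
    - [-0.004,0.071,0.24,-8]
    - [-0.004,0.08,0.27,-9]
    - [-0.004,0.088,0.298,-9.5]
    - [-0.004,0.094,0.318,-9.5]
    - [-0.004,0.0965,0.327,-9.5]
    - [-0.004,0.0973,0.3295,-9.5]
    - [-0.004,0.0973,0.3295,-9.5]
    - [-0.004,0.0973,0.3295,-9.5]

```text
t: 22.5
tcp_pos: [0.5632, -0.1661, 0.2387]
tool_rot: [0.476, 0.524, -0.476, 0.522]
force: [-0.4, 0.7, -4.1]
finger_gap: 0.264
```

```bash
python3 - <<'E'
from h import *
from station import manip,snapshot
s,p,R=state(manip); print(p,R.round(4),s["force"],s["finger_gap"])
s=snapshot("wrist"); cv2.imwrite("pics/w10.png",s["image"]); np.savez("pics/w10.npz",**s)
s=snapshot("top"); cv2.imwrite("pics/t10.png",s["image"]);np.savez("pics/t10.npz",**s)
print(rel(manip,[.5645,-.1675,.098],5.3))
E
```

```text
[ 0.56318359 -0.16605063  0.23869009] [[-0.0017  0.9955  0.0943]
 [ 0.0018  0.0943 -0.9955]
 [-1.     -0.0015 -0.002 ]] [-0.42599186  0.66445075 -4.11121049] 0.26358290917779764
(array([0.1409, 0.0011, 0.0017]), 'jaw now', np.float64(5.43), 'turn', np.float64(0.13))
```

View pics/w10.png

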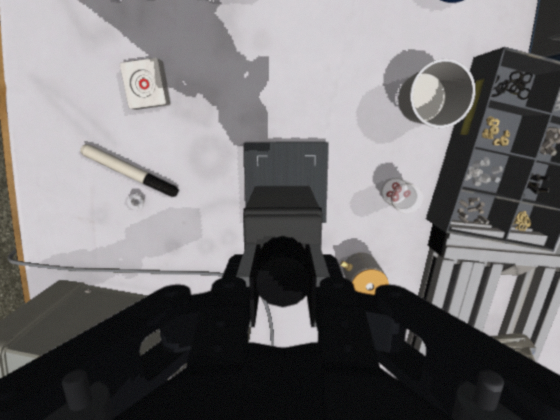

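View pics/t10.png

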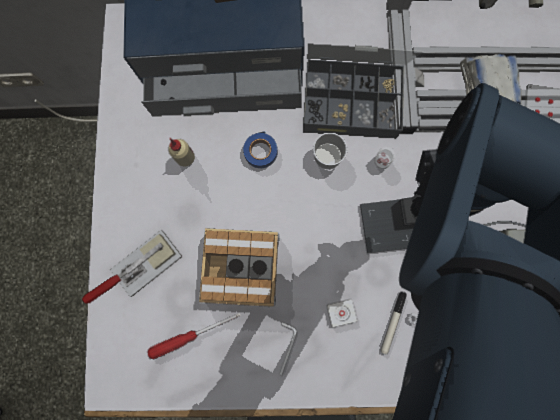

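The wrist view shows the plate's far edge corners at about (244,142) and (327,141), with the case hanging upright just in front. I'll check the centring with the corner rays.

```bash
python3 - <<'E'
from h import *
s=np.load("pics/w10.npz"); g=cv2.cvtColor(s["image"],cv2.COLOR_BGR2GRAY)
for r in (165,172,178): print(r,[ (c,int(g[r,c])) for c in list(range(239,250))+list(range(320,334))])
print([ (r,int(g[r,300])) for r in range(134,150)])
W=onz(s,[(244,141.5),(327.5,141)],.012); print(W.round(4),np.linalg.norm(W[1]-W[0]),np.degrees(np.arctan2(*(W[1]-W[0])[[1,0]])))
W2=onz(s,[(244,175),(327.5,175)],.012);print(W2.round(4))
a=np.radians(5.3); print("centre",W.mean(0)+.05*np.array([np.sin(a),-np.cos(a),0]))
P=proj(s,[[.5645,-.1675,.012]]);print(P)
cv2.imwrite("pics/w10c.png",cv2.resize(s["image"][125:275,215:355],None,fx=4,fy=4,interpolation=cv2.INTER_CUBIC))
E
```

```text
165 [(239, 185), (240, 187), (241, 187), (242, 174), (243, 123), (244, 77), (245, 69), (246, 72), (247, 68), (248, 68), (249, 67), (320, 72), (321, 70), (322, 71), (323, 71), (324, 73), (325, 73), (326, 78), (327, 113), (328, 165), (329, 199), (330, 206), (331, 206), (332, 206), (333, 205)]
172 [(239, 186), (240, 185), (241, 187), (242, 185), (243, 170), (244, 109), (245, 67), (246, 66), (247, 68), (248, 68), (249, 67), (320, 74), (321, 73), (322, 72), (323, 73), (324, 73), (325, 74), (326, 86), (327, 133), (328, 193), (329, 207), (330, 207), (331, 206), (332, 205), (333, 204)]
178 [(239, 187), (240, 186), (241, 186), (242, 186), (243, 172), (244, 121), (245, 73), (246, 67), (247, 68), (248, 68), (249, 67), (320, 73), (321, 71), (322, 71), (323, 73), (324, 73), (325, 74), (326, 89), (327, 139), (328, 193), (329, 206), (330, 208), (331, 207), (332, 206), (333, 208)]
[(134, 206), (135, 206), (136, 205), (137, 194), (138, 165), (139, 138), (140, 123), (141, 100), (142, 73), (143, 68), (144, 69), (145, 73), (146, 73), (147, 70), (148, 71), (149, 72)]
[[ 0.5132 -0.1229  0.012 ]
 [ 0.6108 -0.1131  0.012 ]] 0.0980603879148088 5.766903372609989
[[ 0.5158 -0.1625  0.012 ]
 [ 0.616  -0.153   0.012 ]]
centre [ 0.56663786 -0.16779518  0.012     ]
[[283.82533075 182.80342273]]
```

View pics/w10c.png

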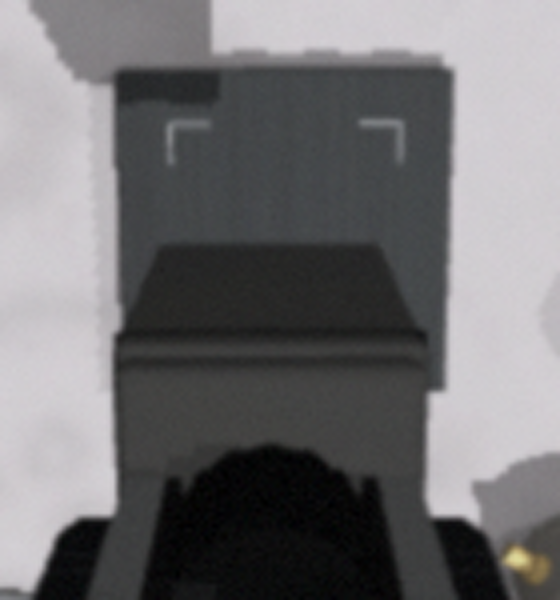

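Call:
play_rows:
  series:
    - [0,0.0015,0.001,0]
    - [0.015,0.0026,0.002,0]
    - [0.04,0.0026,0.002,0]
    - [0.065,0.0026,0.002,0]
    - [0.088,0.0026,0.002,0]
    - [0.108,0.0026,0.002,0]
    - [0.122,0.0026,0.002,0]
    - [0.13,0.0026,0.002,0]
    - [0.134,0.0026,0.002,0]
    - [0.1355,0.0026,0.002,0]
    - [0.1355,0.0026,0.002,0]
    - [0.1355,0.0026,0.002,0]
    - [0.1355,0.0026,0.002,0]

```text
t: 23.9
tcp_pos: [0.5664, -0.1679, 0.1041]
tool_rot: [0.476, 0.523, -0.476, 0.523]
force: [-0.9, 0.1, -4.0]
finger_gap: 0.261
```

```bash
python3 - <<'E'
from h import *
from station import manip,snapshot
s,p,R=state(manip); print(p,s["force"],s["finger_gap"])
s=snapshot("scene"); cv2.imwrite("pics/s11.png",cv2.resize(s["image"][120:260,280:420],None,fx=4,fy=4,interpolation=cv2.INTER_CUBIC))
print(rel(manip,[.566,-.1678,.0965],5.4))
E
```

```text
[ 0.56640982 -0.16791586  0.10409665] [-0.91948979  0.14102167 -3.95826535] 0.2610350293208015
(array([ 0.0075, -0.0003, -0.0001]), 'jaw now', np.float64(5.43), 'turn', np.float64(0.03))
```

View pics/s11.png

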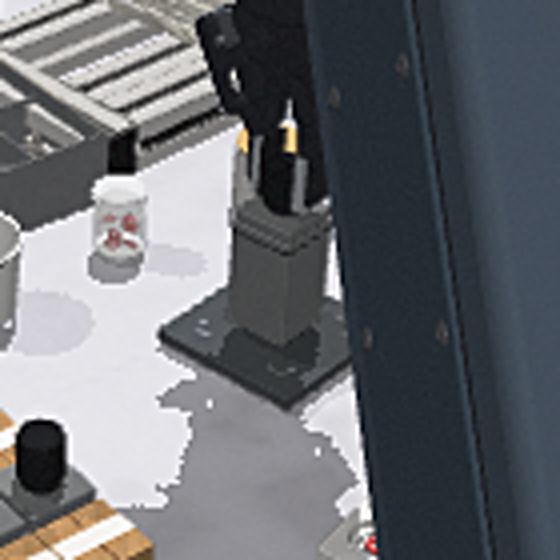

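The scene view shows the case hanging upright, centred over the plate with a small gap beneath. I'll lower it slowly.

Call:
play_rows:
  series:
    - [0.0015,0,0,0]
    - [0.003,0,0,0]
    - [0.004,0,0,0]
    - [0.005,0,0,0]
    - [0.006,0,0,0]
    - [0.006,0,0,0]
    - [0.006,0,0,0]
    - [0.006,0,0,0]

```text
t: 24.75
tcp_pos: [0.5664, -0.1679, 0.098]
tool_rot: [0.476, 0.523, -0.476, 0.523]
force: [-0.2, -0.3, -3.4]
finger_gap: 0.257
```

Call:
play_rows:
  series:
    - [0.0003,0,0,0]
    - [0.0006,0,0,0]
    - [0.0009,0,0,0]
    - [0.0012,0,0,0]
    - [0.0012,0,0,0]
    - [0.0012,0,0,0]

```text
t: 25.35
tcp_pos: [0.5664, -0.1679, 0.0968]
tool_rot: [0.476, 0.523, -0.476, 0.523]
force: [-1.0, 0.5, -3.6]
finger_gap: 0.254
```

Call:
play_rows:
  series:
    - [0.0003,0,0,0]
    - [0.0006,0,0,0]
    - [0.0009,0,0,0]
    - [0.0009,0,0,0]
    - [0.0009,0,0,0]

```text
t: 25.85
tcp_pos: [0.5664, -0.168, 0.0966]
tool_rot: [0.476, 0.523, -0.476, 0.523]
force: [-0.9, 0.9, 5.3]
finger_gap: 0.256
```

The case has touched down (force went from -3.6 to +5.3 N), so I release and go straight up.

Call:
play_rows:
  series:
    - [0,0,0,0]
    - [0,0,0,0]
    - [0,0,0,0]
    - [0,0,0,0]
    - [0,0,0,0]
    - [0,0,0,0]
    - [0,0,0,0]
    - [-0.01,0,0,0]
    - [-0.03,0,0,0]
    - [-0.06,0,0,0]
    - [-0.09,0,0,0]
    - [-0.12,0,0,0]
    - [-0.13,0,0,0]
    - [-0.13,0,0,0]
  claw: 100

```text
t: 27.25
tcp_pos: [0.5673, -0.1685, 0.2286]
tool_rot: [0.476, 0.522, -0.475, 0.525]
force: [0.4, 0.0, -0.5]
finger_gap: 1.002
```

```bash
python3 - <<'E'
from h import *
from station import manip,snapshot
s,p,R=state(manip); print(p,s["force"],s["finger_gap"])
s=snapshot("scene"); cv2.imwrite("pics/s12.png",s["image"])
s=snapshot("wrist"); cv2.imwrite("pics/w12.png",s["image"]); np.savez("pics/w12.npz",**s)
print(rel(manip,[.50,.0,.25],5.4))
E
```

```text
[ 0.56731653 -0.16845535  0.22862447] [ 0.35260167  0.0216559  -0.46174546] 1.0015506878634308
(array([-0.024 , -0.0495, -0.1731]), 'jaw now', np.float64(5.43), 'turn', np.float64(0.03))
```

View pics/s12.png

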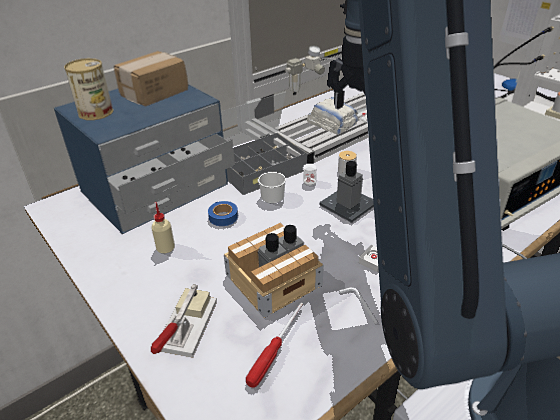

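View pics/w12.png

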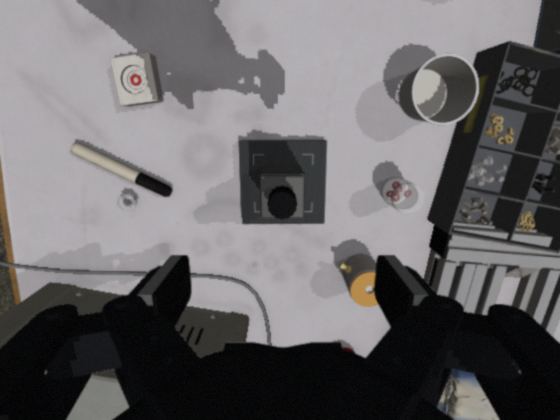

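The case stands upright on the plate (scene (350,190), wrist (283,200)). I measure the centring, and move the arm up and away for a clear top view.

```bash
python3 - <<'E'
from h import *
s=np.load("pics/w12.npz"); im=cv2.resize(s["image"][130:235,225:340],None,fx=5,fy=5,interpolation=cv2.INTER_CUBIC); cv2.imwrite("pics/w12c.png",im)
W=onz(s,[(240,140),(326,140),(326,223),(242,223)],.012); print(W.round(4),W.mean(0))
v,u=np.mgrid[160:225,250:315]; u=u.ravel();v=v.ravel(); c,d=ray(s,np.c_[u,v]); P=c+d*s["depth"][v,u][:,None]
for a,b in [(.088,.1),(.113,.13)]:
    k=(P[:,2]>a)&(P[:,2]<b); print(k.sum(),P[k].mean(0),np.percentile(P[k],[1,99],axis=0).round(4), P[k][:,2].std())
E
```

```text
[[ 0.5137 -0.1233  0.012 ]
 [ 0.6109 -0.1141  0.012 ]
 [ 0.6238 -0.2121  0.012 ]
 [ 0.5221 -0.2217  0.012 ]] [ 0.56763488 -0.1678109   0.012     ]
1071 [ 0.56522969 -0.16149236  0.09293841] [[ 0.5457 -0.1864  0.0902]
 [ 0.586  -0.1455  0.095 ]] 0.0010408709208365537
708 [ 0.56562589 -0.16534984  0.12246205] [[ 0.5542 -0.1776  0.1142]
 [ 0.5772 -0.1542  0.1245]] 0.001893265372364233
```

View pics/w12c.png

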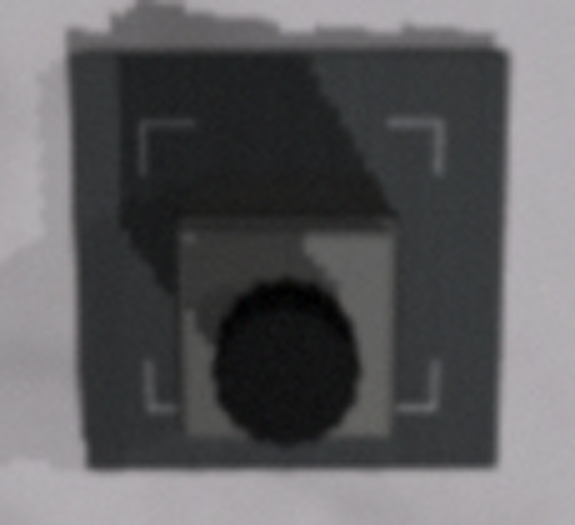

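Call:
play_rows:
  series:
    - [-0.02,0,0.02,0]
    - [-0.04,0,0.05,0]
    - [-0.05,0,0.09,0]
    - [-0.05,0,0.13,0]
    - [-0.05,-0.01,0.17,0]
    - [-0.05,-0.02,0.21,0]
    - [-0.05,-0.03,0.25,0]
    - [-0.05,-0.03,0.27,0]
    - [-0.05,-0.03,0.27,0]
    - [-0.05,-0.03,0.27,0]

```text
t: 28.35
tcp_pos: [0.5605, -0.4385, 0.2727]
tool_rot: [0.476, 0.525, -0.476, 0.521]
force: [-0.1, 0.3, 0.2]
finger_gap: 0.999
```

```bash
python3 - <<'E'
from h import *
from station import manip,snapshot
s,p,R=state(manip); print(p,s["force"],s["t"])
s=snapshot("top"); cv2.imwrite("pics/t13.png",s["image"]); np.savez("pics/t13.npz",**s)
s2=snapshot("scene"); cv2.imwrite("pics/s13.png",cv2.resize(s2["image"][130:320,190:430],None,fx=3.3,fy=3.3,interpolation=cv2.INTER_CUBIC))
a=np.load("pics/top0.npz")
v,u=np.mgrid[225:310,195:285]; u=u.ravel();v=v.ravel()
for q in (a,s):
    c,d=ray(q,np.c_[u,v]); P=c+d*q["depth"][v,u][:,None]
    for nm,(x,y) in dict(cB=(.4873,.127),cC=(.4845,.0856)).items():
        k=(np.hypot(P[:,0]-x,P[:,1]-y)<.009)&(P[:,2]>.09); print(nm,"cap",np.median(P[k],0).round(4))
    for i in (-1,1):
        for j in (-1,0,1):
            an=np.radians(-4.1); ex=np.array([np.cos(an),np.sin(an)]); ey=np.array([-ex[1],ex[0]])
            ct=np.array([.4873,.127])+i*.0423*ex+j*.0423*ey
            k=np.hypot(*(P[:,:2]-ct).T)<.015; print("carton",i,j,np.median(P[k,2]).round(4),end=" ")
    print()
E
```

```text
[ 0.56051716 -0.43851504  0.27269052] [-0.08979449  0.32869936  0.18872552] 28.35
cB cap [0.4879 0.1273 0.1144]
cC cap [0.4841 0.0853 0.1148]
carton -1 -1 0.0789 carton -1 0 0.0788 carton -1 1 0.0785 carton 1 -1 0.079 carton 1 0 0.0789 carton 1 1 0.0789 
cB cap [0.488  0.1274 0.1148]
cC cap [0.4841 0.0854 0.1143]
carton -1 -1 0.0788 carton -1 0 0.0786 carton -1 1 0.0786 carton 1 -1 0.079 carton 1 0 0.0789 carton 1 1 0.0789
```

View pics/t13.png

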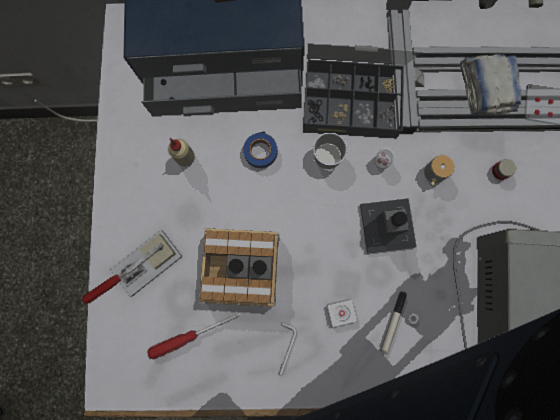

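View pics/s13.png

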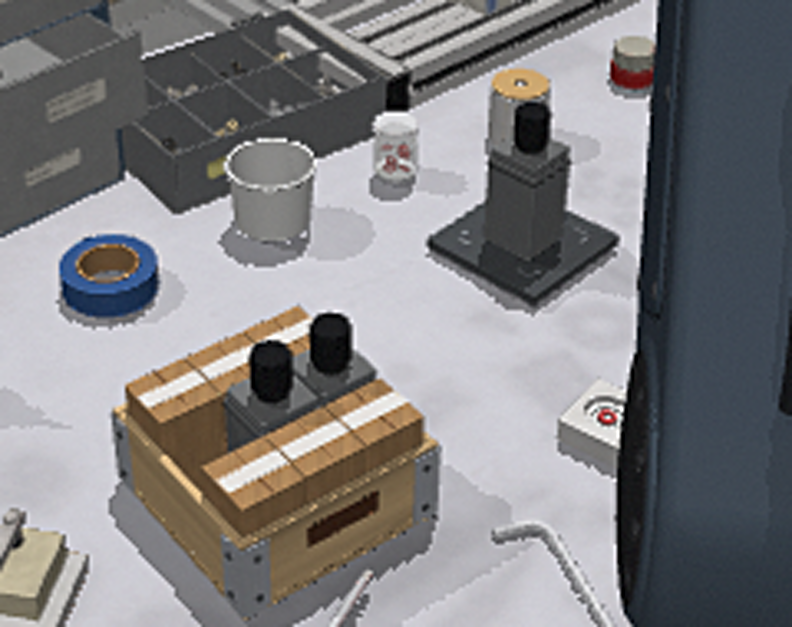

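Everything checks out: the case is within about 2.5 mm of the plate's middle, the crate's contents are at their original heights, and the arm is clear.

```bash
python3 - <<'E'
from station import manip
print(manip.sense()["qd"].round(3)); print(manip.sign_off())
E
```

```text
[ 0.009 -0.016 -0.004 -0.004 -0.001 -0.   ]
the job is handed in; nothing more can be done
None
```

The heavy gauge case now stands upright in the middle of the steel plate. The job was handed in about 28.5 s into the 58 s limit.

- **Finding the heavy case:** I lifted each case about 12 mm by its cap and set it back. The left one, at the +y end, read about 3.3 N; the middle read about 0.9 N and the right about 0.6 N. The left one later read 3.4 to 4.1 N while being carried.
- **Placing it:** I lifted the left case straight out, carried it over and lowered it in sub-millimetre steps. Force rose from -3.6 to +5.3 N as it touched down, and I only then opened the gripper.
- **Last checks:** The case is about 2.5 mm from the plate's middle in the wrist view. The other two caps and all six cartons are at their starting positions and heights to within about 0.5 mm. The things round about look unmoved in the top view, though I compared those by eye only. The arm was clear of everything.
- **Disagreement:** The scene camera put the plate about 5 mm away from the top and wrist views. It was also about 3 mm off on the caps, so I relied on the top and wrist views.

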